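Pop the jammed logger tray with its release pin and take out the flow cell

TASK

The tray of the lab logger will not open: take the release pin off its fork stand and push it down through the small hole in the logger's top until the hidden latch lets go and the tray springs right out. Then hang the pin back in its fork by its collar, and after that lift the flow cell out of the tray and set it down, not drop it, lying flat, window up, in the shallow steel dish. Leave the jar, the beaker and the spanner where they are.

Things in the scene. Friction and masses are not known exactly. Their poses are not given: they have to be found in the camera images.
- logger: Grey instrument housing fixed to the bench, 260 long (x) x 160 wide (y) x 80 mm high. Origin on the bench plane; the front face, where the tray comes out, lies 100 mm from the origin along the logger's own -x, the rear 160 mm along +x, the sides at y = -80 and +80 mm. z is up. Its front looks roughly towards world -y. A display and louvres are on its top, flush.
- hole (a point): Centre of the mouth of the round access hole, 20 mm in diameter, in the logger's 4 mm thick top, 80 mm above the bench; at x = -30, y = +50 mm in the logger's frame, same axes. 35 mm straight below the mouth waits the flat 28 mm disc of the latch.
- latch (a joint): Downward travel of the hidden spring latch in m: 0 at rest, stops at 0.016. It pushes back with 3 N at the start, 5.5 N at 0.010 and 7 N at 0.016. The tray is let go at about 0.010 (pin tip 45 mm below the hole's mouth); a push of 0.013 is sure. It springs back up when the pin leaves.
- tray (a joint): Outward travel of the logger's tray in m: 0 shut and latched, 0.115 fully out. Once let go a spring drives it out along the logger's -x in about one second and holds it there with 3 N. The tray is a flat aluminium slide 84 mm wide whose upper face is 18 mm above the bench, with 8 mm high ribs before and behind the flow cell and no side walls, and a front plate 98 mm wide reaching 66 mm above the bench.
- tray_front (a point): Centre of the outer face of the tray's front plate, 40 mm above the bench, axes as the logger's; shut it lies 6 mm before the housing's front. It moves with the tray.
- cell: Flow cell: black block 80 long (x) x 36 wide (y) x 34 mm high with a 76 x 30 x 6 mm steel lid and glass window on top, 40 mm high in all, about 0.22 kg. Origin at the centre of its underside, z up through the window. It starts inside the logger on the tray, long side along the tray's travel, and rides out with it: when out its centre stands 60 mm before the housing's front, its underside 18 mm above the bench.
- stand: Fork stand fixed to the bench: base plate 100 (x) x 90 (y) x 10 mm, a 12 x 34 mm post centred at x = +31 mm, and two level tines running from the post to the open end at -x (31 mm from the origin). The tines are 8 mm wide and 10 mm thick with an 18 mm gap; their upper faces are 110 mm above the bench, with a 6 mm high lip on each tine's last 4 mm. Origin: centre of the base's underside, z up.
- fork_seat (a point): The hanging place: midway between the tines, level with their upper faces, straight above the stand's origin (110 mm up). The centre of the underside of the pin's collar belongs here; between post and lips the collar has 6 to 8 mm of play each way.
- pin: Release pin, 153 mm long, about 0.12 kg: steel shank 10 mm in diameter, 90 mm long, then a collar 38 mm in diameter and 8 mm thick, then a round black grip 26 mm in diameter and 55 mm long. Origin at the lower tip of the shank, z along the pin to the grip, so the grip runs from z = 98 to 153 mm. It starts hanging upright in the fork, tip 20 mm above the bench.
- pin_collar (a point): Centre of the underside of the pin's collar, 90 mm above its tip.
- dish: Shallow steel dish fixed to the bench, 180 (x) x 140 (y) x 22 mm high, walls and floor about 4 mm. Origin: centre of its underside, z up.
- jar: Bystander: white jar 56 mm in diameter, 110 mm high; origin under its centre.
- beaker: Bystander: glass beaker 66 mm in diameter, 85 mm high; origin under its centre.
- spanner: Bystander: steel spanner 150 mm long lying on the bench along its x; origin under its middle.

How it is judged:
By the outcome, as a careful person would: the job done as asked, in the order asked, and still so for the second after the job is handed in, with the robot touching nothing.
It also fails if it takes over 72 s, if anything falls off the work surface, if the arm or the gripper's body presses on something with over 40 N, if the wrist force passes 120 N, or if a joint passes its speed limit or range.

ROBOT

A 6-joint arm with a two-finger parallel gripper is mounted at the origin on the work surface. World frame = base frame: x ahead of the robot, y to its left, z up, the work surface at z = 0. Lengths are in m, angles in rad, forces in N, time in s.
With the tool pointing down it reaches from about 0.3 to 0.875 m from the base axis. Payload 6.4 kg.
Tool frame: the origin (TCP) lies where the fingers leave the gripper's body, on its centre line; the fingertips stand 73 mm ahead of it and the grasp point (between the pads) lies 54 mm ahead of it (ctrl.pinch_z is the distance from the TCP to the grasp point, in m); z points along the fingers, y is the direction in which the jaws open and shut (so a half turn about z gives the same grasp; the last joint's range is limited). The gripper opens to 85 mm and grips with 20 to 120 N. Pads are 22 mm wide; open, the fingers measure 114 mm over their backs; the gripper's body (76 mm by 85 mm) begins 54 mm behind the grasp point. The pads swing forward as they close: fully open they stand 13 mm farther back than shut.
Start: joints at [0.971, 0.181, 1.607, -0, 1.354, -0.206], TCP at [0.221, 0.531, 0.304] pointing down, gripper open.
Joint ranges: [-2.99, 2.99], [-0.89, 2.07], [0.3, 2.58], [-1.14, 4.28], [0, 2.63], [-3.12, 3.12]. Speed limits (rad/s): [2.57, 2.57, 3.01, 3.14, 3.14, 3.14].

INTERFACE

Orientations are given as a unit quaternion [w, x, y, z].
In Python, from bench import ctrl, camera, camera_model gives the robot as it stands.
- The arm moves only by the tool arm_command, never from a script. Its argument "series" is a list of rows, each a list of 7 numbers: the shift along the tool's x, y, z in m, then the turn, a rotation vector about the tool's x, y, z in degrees, then the finger opening in m, from 0 to 0.0854. In form: [[tx, ty, tz, rx, ry, rz, gripper], ...]. A call has exactly 5 rows; each row is the pose to reach, as a shift and turn from the pose commanded when the call began, along the tool's axes at that moment; what a row does not reach only later rows make up. A row lasts 1/10 s, in which the tool goes at most 50 mm and 8.59 degrees, less where a joint would pass 70% of its speed; a pose out of reach is approached as far as the arm can. A call with a gripper value outside its range is refused whole. The fingers move at their own pace and stop on an object; the grip force is fixed at half the most. Time passes only in rows, so rows that repeat a pose let the fingers close, or fill a call up. It gives the time, the measured TCP pose, the force and the opening at its end, in the units of the state.
- ctrl.get_obs(): the state, without advancing time (a new reading comes with each control period).
- camera(name): name is "scene" or "top" or "wrist"; returns (picture, depth): 384x512x3 uint8, red, green, blue; 384x512 float32, m along the optical axis (not along the pixel's ray), 0 where there is no reading.
- camera_model(name): a dict with "K" (3x3 intrinsics, pixels), "position" and "attitude" of the camera in the world. Camera axes: x right, y down, z forward; pixel columns grow to the right and rows downward; lengths in m; the calibration is good to about 2 mm. A picture is of the moment at which its call begins: read the wrist's pose just before it. camera_model takes no time and is no camera call; for the wrist camera it gives the pose at the moment of the call.
- ctrl.hand_in(): hands the job in, once; it reports no verdict.
The state is a dict: "time_s": time; "q": joint angles; "dq": joint speeds; "joint_efforts": joint torques, N m; "eef_pos": TCP position; "eef_rot": TCP orientation; "wrist_force": force on the tool from outside, world axes, zero at the start; "torque": the same for the moment, N m; "opening": opening from 0.0 (shut) to 1.0 (fully open).
Only numpy, scipy, OpenCV 4.12 (cv2) and the standard library are available. Lean on these libraries where they do the work, as an engineer would, in place of code of your own. Each camera call takes 0.05 s, during which the arm holds its last target. There are 200 camera calls.

## Working session

There is one attempt and no reset: what is moved stays moved. The work goes in short steps, Python scripts to look and compute and a tool call to move; the robot and the scene stay as the last step left them, time stands still between calls to the robot, and variables do not carry over. Pictures are saved under pics/ and viewed, about 8 in all and at most 12, crops included, and the job is handed in when it is done.

Besides the shell and the picture viewer there is one more tool, called after "Request:" by a JSON object that holds its "op" and its "data". arm_command: Moves the arm, as the interface text tells. Its arguments: {"type":"object","properties":{"series":{"type":"array","items":{"type":"array","items":{"type":"number"}}}},"required":["series"]}

```bash
mkdir -p pics; ls; cat > h.py <<'E'
import numpy as np,cv2
from bench import ctrl,camera,camera_model
from scipy.spatial.transform import Rotation as R
def rot(q): 
    q=np.array(q,float)
    return q if q.shape==(3,3) else R.from_quat(np.roll(q,-1)).as_matrix()
def snap(name,f=None):
    m=camera_model(name); p,d=camera(name)
    if f: cv2.imwrite('pics/'+f,p[:,:,::-1])
    return p,d,m
def ray(m,u,v):
    K=np.array(m['K']); return np.array(m['position']),rot(m['attitude'])@np.array([(u-K[0,2])/K[0,0],(v-K[1,2])/K[1,1],1])
def onz(m,u,v,z):
    c,r=ray(m,u,v); return c+r*(z-c[2])/r[2]
def cloud(m,d):
    K=np.array(m['K']); v,u=np.mgrid[:d.shape[0],:d.shape[1]]
    P=np.stack([(u-K[0,2])/K[0,0]*d,(v-K[1,2])/K[1,1]*d,d],-1)
    return P@rot(m['attitude']).T+np.array(m['position'])
E
python3 - <<'E'
from h import *
print(ctrl.get_obs(), ctrl.pinch_z)
ps=[]
for n in('top','scene'):
    p,d,m=snap(n,n+'0.png'); print(n,m); np.savez('%s0.npz'%n,p=p,d=d)
E
```

```text
pics
{'time_s': 0.0, 'q': array([ 9.70686505e-01,  1.81595830e-01,  1.60802182e+00,  6.24201428e-05,
        1.35378025e+00, -2.06322313e-01]), 'dq': array([-0.00101342, -0.00058296, -0.00043921,  0.00111787,  0.00048352,
        0.00200547]), 'joint_efforts': array([ 1.21153453e-04, -4.44878697e+01, -3.51332474e+01, -1.29870823e-04,
        9.03519831e-03, -7.45716449e-07]), 'eef_pos': array([0.2203565 , 0.53063901, 0.30294655]), 'eef_rot': array([-3.82198235e-04,  1.95630587e-01,  9.80677244e-01, -8.18279927e-04]), 'wrist_force': array([-0.18366677,  0.29041845,  0.07299826]), 'torque': array([ 0.02875377, -0.02453179, -0.01178068]), 'opening': 0.9997686011202707} 0.0539
top {'K': array([[386.9962903 ,   0.        , 255.67941523],
       [  0.        , 386.9962903 , 193.93009363],
       [  0.        ,   0.        ,   1.        ]]), 'position': array([0.39592552, 0.00395377, 1.12219379]), 'attitude': array([-0.05439378,  0.71540503, -0.69449295,  0.05400469])}
scene {'K': array([[369.09756847,   0.        , 261.67647143],
       [  0.        , 369.09756847, 194.41913356],
       [  0.        ,   0.        ,   1.        ]]), 'position': array([ 1.26171246, -0.10667621,  0.5499042 ]), 'attitude': array([-0.36932552,  0.66877303,  0.56345396, -0.31442157])}
```

View pics/top0.png

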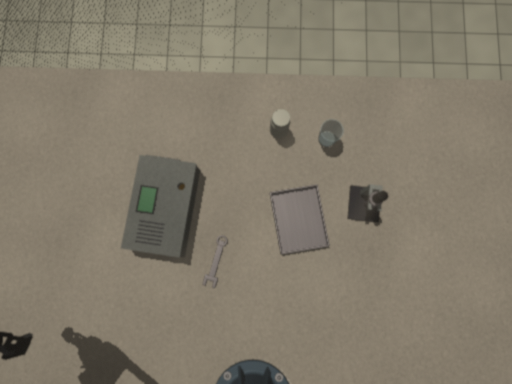

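View pics/scene0.png

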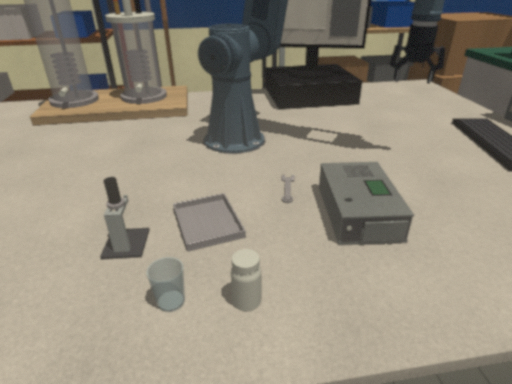

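The top view shows the logger at left with its hole near (181,186), the stand and pin near (375,200), the dish at (300,220), and the spanner, jar and beaker. In the scene view the tray plate is at (382,230), and the pin leans out of true or is drawn in perspective at (113,190). I'll turn these into points next.

```bash
cat > a.py <<'E'
from h import *
z=np.load('top0.npz');p,d=z['p'],z['d'];m=camera_model('top');P=cloud(m,d)
print('axes of top cam cols (right,down,fwd)\n',rot(m['attitude']).round(2))
def blob(mask,lbl,mn=30):
    n,l,s,c=cv2.connectedComponentsWithStats(mask.astype(np.uint8))
    for i in range(1,n):
        if s[i,4]>=mn:
            Q=P[l==i]; r=cv2.minAreaRect(Q[:,:2].astype(np.float32))
            print(lbl,c[i].round(1),s[i,4],'mean',Q.mean(0).round(4),'rect',np.round(r[0],4),np.round(r[1],4),round(r[2],1),'zr',np.percentile(Q[:,2],[5,95]).round(3))
v,u=np.mgrid[:384,:512]
roi=(v>85)&(v<300)&(u>100)&(u<420)
Z=P[...,2]
blob(roi&(Z>.07)&(Z<.09),'80mm')
blob(roi&(Z>.1),'>100')
blob(roi&(Z>.012),'>12')
for uv in[(181,186),(147,200)]:print(uv,P[uv[1],uv[0]],onz(m,*uv,.08))
E
python3 a.py
python3 - <<'E'
from h import *
p=np.load('top0.npz')['p'];q=np.load('scene0.npz')['p']
a=cv2.resize(p[150:265,115:210,::-1],None,fx=4,fy=4,interpolation=cv2.INTER_CUBIC)
b=cv2.resize(p[170:240,335:405,::-1],None,fx=4,fy=4,interpolation=cv2.INTER_CUBIC)
c=cv2.resize(q[170:260,90:160,::-1],None,fx=4,fy=4,interpolation=cv2.INTER_CUBIC)
W=np.zeros((600,800,3),np.uint8);W[:460,:380]=a;W[:280,380:660]=b
W[280:600,400:680]=c[:320]
cv2.imwrite('pics/crop1.png',W)
E
```

```text
axes of top cam cols (right,down,fwd)
 [[ 0.03 -0.99  0.15]
 [-1.   -0.03  0.  ]
 [ 0.   -0.15 -0.99]]
80mm [278.7 126.2] 81 mean [ 0.7506 -0.0519  0.0807] rect [ 0.7557 -0.0522] [0.0541 0.0315] 76.5 zr [0.071 0.088]
80mm [331.9 128.9] 148 mean [ 0.7474 -0.2008  0.0806] rect [ 0.7447 -0.199 ] [0.0632 0.0649] 64.7 zr [0.071 0.086]
80mm [158.5 205.6] 5600 mean [0.5182 0.2695 0.0791] rect [0.5215 0.2696] [0.1616 0.2608] 83.1 zr [0.076 0.082]
>100 [280.6 117.3] 263 mean [ 0.7665 -0.055   0.1088] rect [ 0.7674 -0.0549] [0.047  0.0475] 89.5 zr [0.104 0.112]
>100 [375.8 196.2] 377 mean [ 0.5515 -0.3019  0.1388] rect [ 0.469  -0.1761] [0.0727 0.3817] 32.9 zr [0.104 0.173]
>12 [279.6 122.5] 468 mean [ 0.7585 -0.0535  0.0877] rect [ 0.7651 -0.0548] [0.051  0.0528] 35.3 zr [0.027 0.112]
>12 [330.5 131.2] 428 mean [ 0.748  -0.2011  0.0581] rect [ 0.578  -0.1188] [0.0633 0.4347] 64.3 zr [0.016 0.085]
>12 [160.4 205.5] 6048 mean [0.5182 0.2635 0.0819] rect [0.5126 0.171 ] [0.3595 0.2666] 83.2 zr [0.058 0.082]
>12 [299.7 216.8] 373 mean [ 0.5043 -0.12    0.0233] rect [ 0.494  -0.0839] [0.18   0.2106] 11.2 zr [0.014 0.025]
>12 [373.8 195.6] 473 mean [ 0.5558 -0.302   0.1205] rect [ 0.4694 -0.1762] [0.0771 0.3814] 33.6 zr [0.022 0.173]
(181, 186) [0.57912693 0.21883281 0.04350961] [0.57292948 0.21156375 0.08      ]
(147, 200) [0.53144754 0.3012374  0.08125632] [0.5316111  0.30159619 0.08      ]
```

View pics/crop1.png

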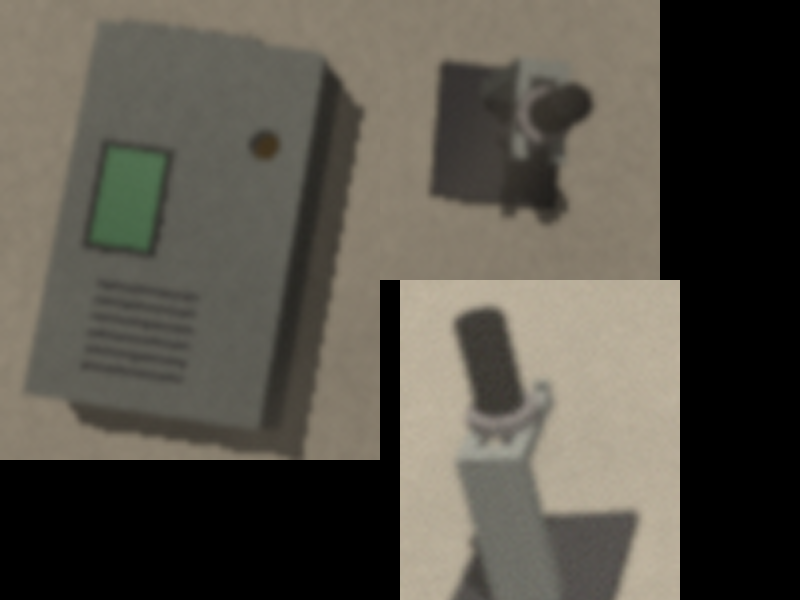

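```bash
cat > b.py <<'E'
from h import *
z=np.load('top0.npz');p,d=z['p'],z['d'];m=camera_model('top');P=cloud(m,d)
v,u=np.mgrid[:384,:512];Z=P[...,2]
roi=(v>165)&(v<245)&(u>335)&(u<405)
def rect(k,l):
    Q=P[k];r=cv2.minAreaRect(Q[:,:2].astype(np.float32));print(l,k.sum(),Q.mean(0).round(4),np.round(r[0],4),np.round(r[1],4),round(r[2],1))
rect(roi&(Z>.165)&(Z<.18),'pin top')
rect(roi&(Z>.113)&(Z<.122),'collar')
rect(roi&(Z>.104)&(Z<.113),'tines')
h=cv2.cvtColor(p,cv2.COLOR_RGB2HSV)
k=(roi&(Z>.006)&(Z<.014)); rect(k,'base')
Q=P[k]; print('base xy pct',np.percentile(Q[:,:2],[1,99],axis=0).round(3))
# dish outer: points z .014-.026
roi=(v>175)&(v<265)&(u>262)&(u<338)
rect(roi&(Z>.017)&(Z<.027),'dish rim'); rect(roi&(Z>.002)&(Z<.027),'dish all')
k=(roi&(Z>.017)&(Z<.027)).astype(np.uint8)
print(np.c_[np.nonzero(k)[1],np.nonzero(k)[0]].min(0),np.c_[np.nonzero(k)[1],np.nonzero(k)[0]].max(0))
k=(v>90)&(v<140)&(u>140)&(u<210)
E
python3 b.py
```

```text
pin top 94 [ 0.5497 -0.3074  0.1715] [ 0.5501 -0.308 ] [0.0241 0.0242] 41.5
collar 83 [ 0.5445 -0.3022  0.1169] [ 0.5531 -0.3075] [0.0352 0.0628] 85.1
tines 121 [ 0.5634 -0.3065  0.109 ] [ 0.5546 -0.3082] [0.0343 0.0685] 85.0
base 683 [ 0.542  -0.2982  0.0096] [ 0.5266 -0.3388] [0.157  0.1582] 1.6
base xy pct [[ 0.501 -0.348]
 [ 0.602 -0.262]]
dish rim 310 [ 0.4999 -0.1194  0.0213] [ 0.5009 -0.1181] [0.1802 0.1402] 11.6
dish all 2813 [ 0.4988 -0.1209  0.0063] [ 0.4989 -0.1249] [0.2557 0.2174] 1.5
[270 184] [328 253]
```

```bash
cat >> h.py <<'E'
YAW=83.1
def row(x,y,z,yaw=YAW):
    "row (tool axes, mm/deg) from measured pose to TCP x,y,z pointing down, jaw axis at yaw deg"
    o=ctrl.get_obs(); A=rot(o['eef_rot']); a=np.radians(yaw); b=np.array([np.cos(a),np.sin(a),0])
    if A[:,1]@b<0: b=-b
    B=np.c_[np.cross(b,[0,0,-1]),b,[0,0,-1]]
    t=A.T@(np.array([x,y,z])-o['eef_pos']); r=np.degrees(R.from_matrix(A.T@B).as_rotvec())
    print('row',t.round(4),r.round(2),'| at',o['eef_pos'].round(4),'t',round(o['time_s'],2),'F',o['wrist_force'].round(1),'op',round(o['opening'],3),'q',o['q'].round(2))
E
python3 -c "
from h import *
row(.55,-.308,.30)"
```

```text
row [-0.6262 -0.6481  0.0039] [ -0.08  -0.03 -15.66] | at [0.2204 0.5307 0.3031] t 0.1 F [-0.  -0.1  1.2] op 1.001 q [ 0.97  0.18  1.61  0.    1.35 -0.21]
```

Request:
{"op": "arm_command", "data": {"series": [[-0.034, -0.036, 0, 0, 0, -3, 0.0854], [-0.068, -0.072, 0, 0, 0, -6, 0.0854], [-0.102, -0.108, 0, 0, 0, -9, 0.0854], [-0.136, -0.144, 0, 0, 0, -12, 0.0854], [-0.17, -0.18, 0, 0, 0, -15.7, 0.0854]]}}

```text
time_s: 0.6
eef_pos: [0.3085, 0.2978, 0.3036]
eef_rot: [-0.0, 0.058, 0.998, -0.0]
wrist_force: [1.0, -0.6, 0.5]
opening: 1.0
```

```bash
python3 -c "
from h import *
row(.55,-.308,.30)"
```

```text
row [-0.3104 -0.5735  0.0037] [-0.01 -0.01  0.22] | at [0.3085 0.2978 0.3036] t 0.6 F [ 1.  -0.6  0.5] op 1.0 q [ 0.49 -0.16  1.95 -0.    1.35 -0.96]
```

Request:
{"op": "arm_command", "data": {"series": [[-0.022, -0.041, 0, 0, 0, 0, 0.0854], [-0.044, -0.082, 0, 0, 0, 0, 0.0854], [-0.066, -0.123, 0, 0, 0, 0, 0.0854], [-0.088, -0.164, 0, 0, 0, 0, 0.0854], [-0.11, -0.205, 0, 0, 0, 0, 0.0854]]}}

```text
time_s: 1.1
eef_pos: [0.3933, 0.0811, 0.3039]
eef_rot: [0.0, 0.06, 0.998, 0.0]
wrist_force: [0.5, 0.9, -0.3]
opening: 1.0
```

Request:
{"op": "arm_command", "data": {"series": [[-0.022, -0.041, 0, 0, 0, 0, 0.0854], [-0.044, -0.082, 0, 0, 0, 0, 0.0854], [-0.066, -0.123, 0, 0, 0, 0, 0.0854], [-0.088, -0.164, 0, 0, 0, 0, 0.0854], [-0.11, -0.205, 0, 0, 0, 0, 0.0854]]}}

```text
time_s: 1.6
eef_pos: [0.4781, -0.1357, 0.3036]
eef_rot: [-0.0, 0.06, 0.998, 0.0]
wrist_force: [1.8, 1.0, 0.2]
opening: 0.999
```

Request:
{"op": "arm_command", "data": {"series": [[-0.022, -0.041, 0, 0, 0, 0, 0.0854], [-0.044, -0.082, 0, 0, 0, 0, 0.0854], [-0.066, -0.123, 0, 0, 0, 0, 0.0854], [-0.09, -0.163, 0, 0, 0, 0, 0.0854], [-0.09, -0.163, 0, 0, 0, 0, 0.0854]]}}

```text
time_s: 2.1
eef_pos: [0.5483, -0.3114, 0.3018]
eef_rot: [-0.001, 0.062, 0.998, -0.0]
wrist_force: [-0.8, 1.0, 0.1]
opening: 1.003
```

```bash
python3 -c "
from h import *
row(.55,-.308,.30)
p,d,m=snap('wrist','w1.png');row(.55,-.308,.30)
P=cloud(m,d);print(m['position'],rot(m['attitude']).round(2))
np.savez('w1.npz',p=p,d=d,P=P)
k=(P[...,2]>.165)&(P[...,2]<.18);r=cv2.minAreaRect(P[k][:,:2].astype(np.float32));print(k.sum(),P[k].mean(0),r)
k=(P[...,2]>.105)&(P[...,2]<.121);r=cv2.minAreaRect(P[k][:,:2].astype(np.float32));print(k.sum(),P[k].mean(0),r)
"
```

```text
row [-0.0013  0.0036  0.0018] [-0.02 -0.07 -0.2 ] | at [ 0.5483 -0.3114  0.3018] t 2.1 F [-0.8  1.   0.1] op 1.003 q [-0.7   0.3   1.46 -0.    1.38 -2.15]
row [-0.0022  0.001   0.0019] [ 0.07 -0.12 -0.13] | at [ 0.5477 -0.3087  0.302 ] t 2.15 F [-1.   0.1 -0.1] op 1.0 q [-0.7   0.3   1.46 -0.    1.38 -2.15]
[ 0.47334439 -0.30219508  0.37070918] [[ 0.12  0.95  0.3 ]
 [ 0.99 -0.12 -0.04]
 [-0.    0.3  -0.95]]
783 [ 0.54931037 -0.30959575  0.17147306] ((0.5503105521202087, -0.30950453877449036), (0.024862810969352722, 0.025146761909127235), 6.369650840759277)
1084 [ 0.59480685 -0.24236404  0.11231278] ((0.662960946559906, -0.18997351825237274), (0.3888150453567505, 0.07366420328617096), 47.7982292175293)
```

View pics/w1.png

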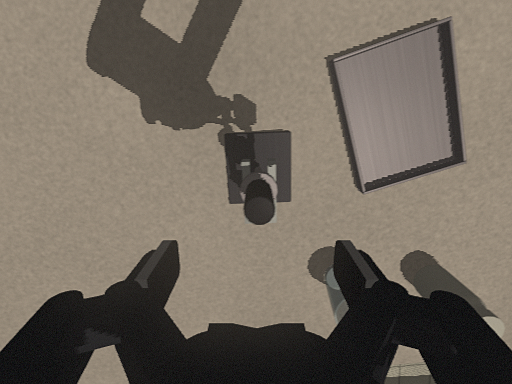

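Wrist view: pin top at (259,205), with the fork stand beneath it and the jaws clear on both sides. The pin top measures (0.550,-0.309,0.172), which agrees with the top view, so I'm descending.

Request:
{"op": "arm_command", "data": {"series": [[-0.0022, 0.001, 0.022, 0, 0, 0, 0.0854], [-0.0022, 0.001, 0.045, 0, 0, 0, 0.0854], [-0.0022, 0.001, 0.07, 0, 0, 0, 0.0854], [-0.0022, 0.001, 0.09, 0, 0, 0, 0.0854], [-0.0022, 0.001, 0.098, 0, 0, 0, 0.0854]]}}

```text
time_s: 2.65
eef_pos: [0.5489, -0.3035, 0.2034]
eef_rot: [-0.002, 0.059, 0.998, 0.001]
wrist_force: [-0.8, 0.3, 0.2]
opening: 0.998
```

Request:
{"op": "arm_command", "data": {"series": [[0, 0, 0, 0, 0, 0, 0.06], [0, 0, 0, 0, 0, 0, 0.04], [0, 0, 0, 0, 0, 0, 0.02], [0, 0, 0, 0, 0, 0, 0.01], [0, 0, 0, 0, 0, 0, 0.01]]}}

```text
time_s: 3.15
eef_pos: [0.5507, -0.3061, 0.2074]
eef_rot: [0.001, 0.06, 0.998, -0.001]
wrist_force: [-0.3, 0.6, 5.3]
opening: 0.288
```

```bash
python3 -c "
from h import *
row(.55,-.309,.204)"
```

```text
row [ 0.0003 -0.0029  0.0034] [-0.07  0.11  0.03] | at [ 0.5507 -0.3061  0.2074] t 3.15 F [-0.3  0.6  5.3] op 0.288 q [-0.7   0.4   1.54 -0.    1.2  -2.15]
```

Request:
{"op": "arm_command", "data": {"series": [[0, 0, 0, 0, 0, 0, 0.01], [0, 0, 0, 0, 0, 0, 0.01], [0, 0, 0, 0, 0, 0, 0.01], [0, 0, 0, 0, 0, 0, 0.01], [0, 0, 0, 0, 0, 0, 0.01]]}}

```text
time_s: 3.65
eef_pos: [0.5507, -0.3062, 0.2074]
eef_rot: [0.001, 0.06, 0.998, -0.001]
wrist_force: [-1.0, 0.2, 6.1]
opening: 0.293
```

```bash
python3 -c "
from h import *
row(.55,-.309,.204)
p,d,m=snap('wrist','w2.png');q,e,_=snap('scene')
cv2.imwrite('pics/g2.png',np.hstack([p[:,:,::-1][100:384,100:430],cv2.resize(q[120:262,60:225,::-1],None,fx=2,fy=2,interpolation=cv2.INTER_CUBIC)]))
"
```

```text
row [ 0.0004 -0.0029  0.0034] [-0.07  0.11  0.03] | at [ 0.5507 -0.3062  0.2074] t 3.65 F [-1.   0.2  6.1] op 0.293 q [-0.7   0.4   1.54  0.    1.2  -2.15]
```

View pics/g2.png

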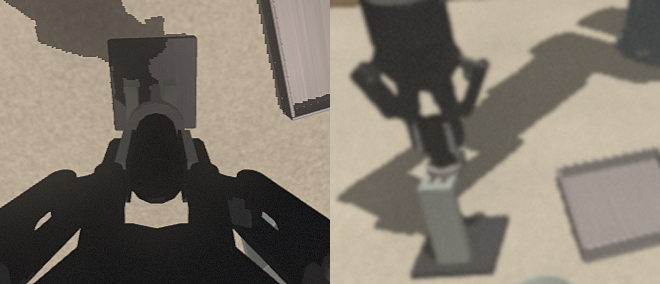

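The pin is held centrally and upright, with the collar still on the tines. Lifting it straight up.

Request:
{"op": "arm_command", "data": {"series": [[0, 0, -0.01, 0, 0, 0, 0.01], [0, 0, -0.035, 0, 0, 0, 0.01], [0, 0, -0.065, 0, 0, 0, 0.01], [0, 0, -0.095, 0, 0, 0, 0.01], [0, 0, -0.115, 0, 0, 0, 0.01]]}}

```text
time_s: 4.25
eef_pos: [0.5504, -0.3058, 0.3237]
eef_rot: [0.001, 0.06, 0.998, -0.001]
wrist_force: [-0.3, 0.1, -0.7]
opening: 0.288
```

```bash
python3 -c "
from h import *
row(.574,.212,.322)"
```

```text
row [0.0385 0.5169 0.001 ] [-0.07  0.11  0.04] | at [ 0.5504 -0.3058  0.3237] t 4.25 F [-0.3  0.1 -0.7] op 0.288 q [-0.7   0.28  1.44  0.    1.41 -2.15]
```

Request:
{"op": "arm_command", "data": {"series": [[0.002, 0.03, 0, 0, 0, 0, 0.01], [0.004, 0.066, 0, 0, 0, 0, 0.01], [0.007, 0.104, 0, 0, 0, 0, 0.01], [0.01, 0.142, 0, 0, 0, 0, 0.01], [0.013, 0.18, 0, 0, 0, 0, 0.01]]}}

```text
time_s: 4.75
eef_pos: [0.5584, -0.1238, 0.3211]
eef_rot: [-0.0, 0.06, 0.998, 0.0]
wrist_force: [0.4, -0.9, -1.7]
opening: 0.288
```

Request:
{"op": "arm_command", "data": {"series": [[0.003, 0.038, 0, 0, 0, 0, 0.01], [0.006, 0.076, 0, 0, 0, 0, 0.01], [0.009, 0.114, 0, 0, 0, 0, 0.01], [0.011, 0.152, 0, 0, 0, 0, 0.01], [0.014, 0.19, 0, 0, 0, 0, 0.01]]}}

```text
time_s: 5.25
eef_pos: [0.5672, 0.0665, 0.3212]
eef_rot: [-0.0, 0.06, 0.998, 0.0]
wrist_force: [1.1, 0.6, -0.9]
opening: 0.289
```

Request:
{"op": "arm_command", "data": {"series": [[0.003, 0.038, 0, 0, 0, 0, 0.01], [0.006, 0.076, 0, 0, 0, 0, 0.01], [0.009, 0.11, 0, 0, 0, 0, 0.01], [0.011, 0.13, 0, 0, 0, 0, 0.01], [0.0115, 0.147, 0, 0, 0, 0, 0.01]]}}

```text
time_s: 5.75
eef_pos: [0.5732, 0.2138, 0.321]
eef_rot: [-0.0, 0.059, 0.998, -0.0]
wrist_force: [-0.6, -0.1, -0.8]
opening: 0.29
```

```bash
python3 -c "
from h import *
snap('top');row(.574,.212,.3)
p,d,m=snap('wrist','w3.png');row(.574,.212,.3)
np.savez('w3.npz',p=p,d=d,P=cloud(m,d),K=m['K'],pos=m['position'],att=m['attitude'])
q,e,s=snap('scene','s3.png');np.savez('s3.npz',p=q,d=e,P=cloud(s,e))
"
```

```text
row [-0.0011 -0.0035  0.021 ] [ 0.09 -0.03  0.15] | at [0.5733 0.2156 0.321 ] t 5.8 F [-1.4  1.  -1.8] op 0.29 q [ 0.17  0.25  1.49  0.    1.4  -1.29]
row [-0.0008 -0.002   0.0209] [ 0.02 -0.02  0.16] | at [0.5734 0.214  0.3209] t 5.85 F [-0.4 -0.2 -1.8] op 0.288 q [ 0.16  0.25  1.49  0.    1.4  -1.29]
```

View pics/w3.png

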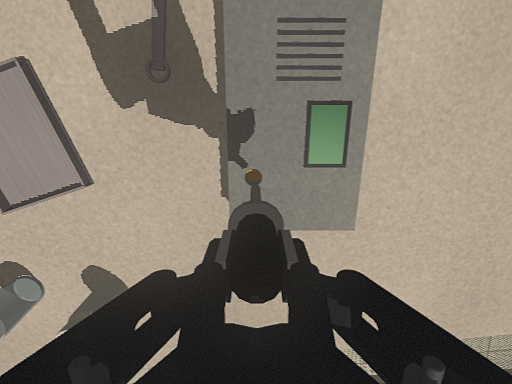

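Wrist view: hole at (253,176), the shank just below it in the picture near (255,190), the collar at (256,215). I'll compute the hole centre and the pin axis.

```bash
cat > c.py <<'E'
from h import *
w=np.load('w3.npz');P=w['P'];m=dict(K=w['K'],position=w['pos'],attitude=w['att']);p=w['p']
h=cv2.cvtColor(p,cv2.COLOR_RGB2HSV)
v,u=np.mgrid[:384,:512]
k=(abs(u-253)<16)&(abs(v-177)<14)&(h[...,1]>70)&(h[...,0]<30)
print('hole px',k.sum(),u[k].mean(),v[k].mean(),u[k].min(),u[k].max(),v[k].min(),v[k].max(),onz(m,(u[k].min()+u[k].max())/2,(v[k].min()+v[k].max())/2,.08))
Z=P[...,2]
# logger top edges at z=.08
k=(abs(Z-.08)<.006)&(u>200)&(u<385)&(v<235)
r=cv2.minAreaRect(P[k][:,:2].astype(np.float32)); print('top',r,P[k].mean(0))
# pin surface by height slices
for n in('w3','s3'):
    P=np.load(n+'.npz')['P'];D=np.hypot(P[...,0]-.5734,P[...,1]-.214)
    for a,b in[(.138,.16),(.16,.18),(.18,.2),(.2,.222),(.224,.229),(.231,.24)]:
        k=(P[...,2]>a)&(P[...,2]<b)&(D<.035)
        if k.sum()>5:
            Q=P[k];print(n,a,k.sum(),Q.min(0).round(4),Q.max(0).round(4),Q.mean(0).round(4))
E
python3 c.py
```

```text
hole px 154 252.7012987012987 174.83766233766235 245 260 169 180 [0.57208484 0.21194082 0.08      ]
top ((0.5256136059761047, 0.26910728216171265), (0.16064493358135223, 0.25352123379707336), 83.26306915283203) [0.50399566 0.2740656  0.0789062 ]
w3 0.138 66 [0.5684 0.2112 0.1388] [0.572  0.22   0.1599] [0.5696 0.2158 0.1494]
w3 0.16 73 [0.5682 0.2116 0.16  ] [0.5729 0.2204 0.1797] [0.5696 0.216  0.1703]
w3 0.18 6 [0.5685 0.2147 0.1803] [0.5695 0.218  0.1819] [0.5689 0.2165 0.1811]
w3 0.224 124 [0.5545 0.1986 0.2242] [0.5694 0.2342 0.229 ] [0.5582 0.2169 0.2267]
w3 0.231 288 [0.5553 0.1989 0.231 ] [0.5747 0.2327 0.24  ] [0.5632 0.2165 0.2343]
s3 0.138 39 [0.5715 0.2086 0.1384] [0.5808 0.2189 0.1598] [0.5764 0.2125 0.1489]
s3 0.16 37 [0.5707 0.2086 0.1609] [0.5795 0.2184 0.1796] [0.5763 0.2126 0.1702]
s3 0.18 39 [0.5711 0.2088 0.1802] [0.5792 0.219  0.1996] [0.5759 0.213  0.1901]
s3 0.2 34 [0.5721 0.2087 0.2009] [0.5795 0.2184 0.2177] [0.5765 0.2127 0.2092]
s3 0.224 39 [0.5711 0.1957 0.224 ] [0.5937 0.2298 0.2289] [0.5872 0.2099 0.2268]
s3 0.231 78 [0.5605 0.1953 0.231 ] [0.5939 0.2328 0.2399] [0.5813 0.2103 0.2342]
```

Request:
{"op": "arm_command", "data": {"series": [[-0.001, -0.002, 0.01, 0, 0, 0, 0.01], [-0.001, -0.002, 0.025, 0, 0, 0, 0.01], [-0.001, -0.002, 0.04, 0, 0, 0, 0.01], [-0.001, -0.002, 0.046, 0, 0, 0, 0.01], [-0.001, -0.002, 0.046, 0, 0, 0, 0.01]]}}

```text
time_s: 6.4
eef_pos: [0.5736, 0.2095, 0.2726]
eef_rot: [-0.002, 0.06, 0.998, -0.0]
wrist_force: [-0.4, 0.8, -0.8]
opening: 0.291
```

```bash
python3 -c "
from h import *
row(.574,.212,.2194)
p,d,m=snap('wrist','w4.png');row(.574,.212,.2194)
q,e,s=snap('scene')
cv2.imwrite('pics/g4.png',np.hstack([cv2.resize(p[130:250,190:330,::-1],None,fx=2.5,fy=2.5,interpolation=cv2.INTER_CUBIC),cv2.resize(q[150:250,310:420,::-1],None,fx=3,fy=3,interpolation=cv2.INTER_CUBIC)]))
"
```

```text
row [-0.0003  0.0026  0.0532] [-0.06 -0.21 -0.01] | at [0.5736 0.2095 0.2726] t 6.4 F [-0.4  0.8 -0.8] op 0.291 q [ 0.16  0.29  1.54 -0.    1.32 -1.29]
row [0.0003 0.0022 0.0545] [-0.03 -0.1   0.01] | at [0.5742 0.2098 0.2739] t 6.45 F [-0.3  0.1 -1.4] op 0.292 q [ 0.16  0.29  1.54 -0.    1.32 -1.29]
```

View pics/g4.png

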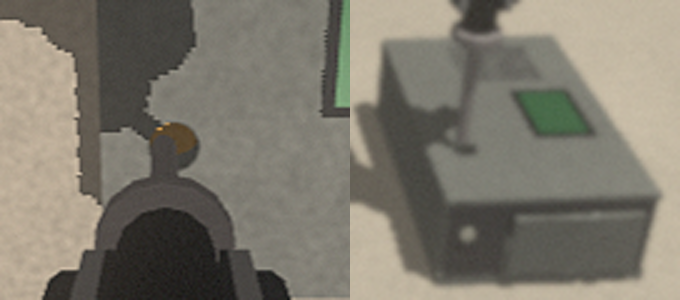

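The tip sits about 4 mm to the -y side of the hole centre and about 1.5 mm to the -x side. I'll shift it, enter 20 mm, and check the forces.

Request:
{"op": "arm_command", "data": {"series": [[-0.001, 0.0035, 0, 0, 0, 0, 0.01], [-0.001, 0.0035, 0, 0, 0, 0, 0.01], [-0.001, 0.0035, 0.007, 0, 0, 0, 0.01], [-0.001, 0.0035, 0.015, 0, 0, 0, 0.01], [-0.001, 0.0035, 0.025, 0, 0, 0, 0.01]]}}

```text
time_s: 7.0
eef_pos: [0.5758, 0.2135, 0.2492]
eef_rot: [0.0, 0.06, 0.998, 0.0]
wrist_force: [0.1, -0.5, -1.9]
opening: 0.288
```

```bash
python3 -c "
from h import *
row(.5755,.213,.2194)"
```

```text
row [ 0.0003 -0.0006  0.0298] [0.   0.01 0.04] | at [0.5758 0.2135 0.2492] t 7.0 F [ 0.1 -0.5 -1.9] op 0.288 q [ 0.16  0.32  1.55  0.    1.27 -1.29]
```

Request:
{"op": "arm_command", "data": {"series": [[0, 0, 0.01, 0, 0, 0, 0.01], [0, 0, 0.02, 0, 0, 0, 0.01], [0, 0, 0.027, 0, 0, 0, 0.01], [0, 0, 0.033, 0, 0, 0, 0.01], [0, 0, 0.033, 0, 0, 0, 0.01]]}}

```text
time_s: 7.5
eef_pos: [0.576, 0.2134, 0.2167]
eef_rot: [0.0, 0.06, 0.998, -0.0]
wrist_force: [-0.7, -0.4, 4.3]
opening: 0.285
```

```bash
python3 -c "
from h import *
row(.5755,.213,.2194)
d=snap('top')[1];P=cloud(camera_model('top'),d)
for z0,z1 in((.01,.03),(.03,.075)):
  k=(P[...,0]>.66)&(P[...,0]<.8)&(abs(P[...,1]-.245)<.08)&(P[...,2]>z0)&(P[...,2]<z1)
  print(k.sum(),P[k].min(0) if k.any() else '',P[k].max(0) if k.any() else '')
row(.5755,.213,.2194)
"
```

```text
row [ 0.0004 -0.0004 -0.0027] [-0.01  0.    0.04] | at [0.576  0.2134 0.2167] t 7.5 F [-0.7 -0.4  4.3] op 0.285 q [ 0.16  0.35  1.58 -0.    1.21 -1.29]
37 [0.66379979 0.22025353 0.01036464] [0.69209586 0.23679749 0.02787546]
24 [0.68938681 0.21933353 0.03046102] [0.69619948 0.23184169 0.06695997]
row [ 0.0006 -0.0005 -0.0023] [-0.01  0.03  0.04] | at [0.5761 0.2134 0.2171] t 7.55 F [-1.5 -1.6  6.2] op 0.293 q [ 0.16  0.35  1.58 -0.    1.21 -1.29]
```

Request:
{"op": "arm_command", "data": {"series": [[0, 0, 0, 0, 0, 0, 0.01], [0, 0, 0, 0, 0, 0, 0.01], [0, 0, 0, 0, 0, 0, 0.01], [0, 0, 0, 0, 0, 0, 0.01], [0, 0, 0, 0, 0, 0, 0.01]]}}

```text
time_s: 8.05
eef_pos: [0.576, 0.2134, 0.2171]
eef_rot: [0.0, 0.06, 0.998, -0.0]
wrist_force: [0.2, -1.5, 6.4]
opening: 0.289
```

Request:
{"op": "arm_command", "data": {"series": [[0, 0, 0, 0, 0, 0, 0.01], [0, 0, 0, 0, 0, 0, 0.01], [0, 0, 0, 0, 0, 0, 0.01], [0, 0, 0, 0, 0, 0, 0.01], [0, 0, 0, 0, 0, 0, 0.01]]}}

```text
time_s: 8.55
eef_pos: [0.576, 0.2134, 0.217]
eef_rot: [0.0, 0.06, 0.998, -0.0]
wrist_force: [-0.6, -2.1, 5.7]
opening: 0.286
```

```bash
python3 -c "
from h import *
row(.5755,.213,.2194)
q,e,s=snap('scene');P=cloud(s,e)
k=(P[...,0]>.66)&(P[...,0]<.82)&(abs(P[...,1]-.245)<.07)&(P[...,2]>.03)&(P[...,2]<.07)
print(k.sum(),P[k].min(0),P[k].max(0))
cv2.imwrite('pics/g5.png',cv2.resize(q[120:290,290:450,::-1],None,fx=3,fy=3,interpolation=cv2.INTER_CUBIC))
"
```

```text
row [ 0.0004 -0.0005 -0.0024] [-0.01  0.02  0.04] | at [0.576  0.2134 0.217 ] t 8.55 F [-0.6 -2.1  5.7] op 0.286 q [ 0.16  0.35  1.58 -0.    1.21 -1.29]
1635 [0.68119427 0.20998428 0.03000661] [0.78022428 0.30958769 0.06771597]
```

View pics/g5.png

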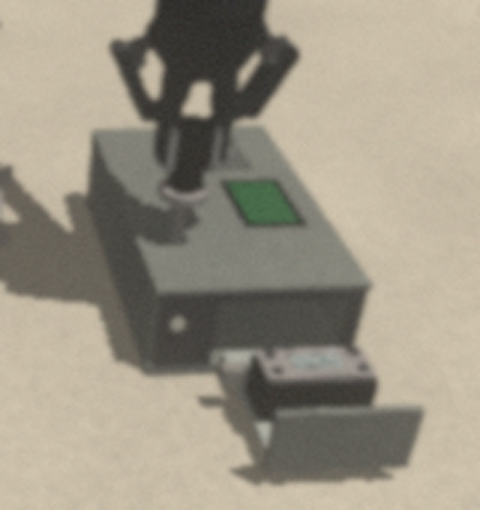

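The tray is right out with the cell on it. Withdrawing the pin straight up now.

Request:
{"op": "arm_command", "data": {"series": [[0, 0, -0.012, 0, 0, 0, 0.01], [0, 0, -0.035, 0, 0, 0, 0.01], [0, 0, -0.06, 0, 0, 0, 0.01], [0, 0, -0.085, 0, 0, 0, 0.01], [0, 0, -0.106, 0, 0, 0, 0.01]]}}

```text
time_s: 9.1
eef_pos: [0.5757, 0.2138, 0.3241]
eef_rot: [-0.0, 0.06, 0.998, 0.0]
wrist_force: [0.3, -0.6, -1.4]
opening: 0.29
```

```bash
python3 -c "
from h import *
row(.5507,-.3065,.322)
m=camera_model('top');p,d,m=snap('top','t6.png');P=cloud(m,d);Z=P[...,2]
np.savez('t6.npz',p=p,d=d)
q,e,s=snap('scene');S=cloud(s,e);np.savez('s6.npz',p=q,d=e)
D=np.hypot(S[...,0]-.5755,S[...,1]-.213)
for a,b in[(.14,.18),(.18,.215)]:
  k=(S[...,2]>a)&(S[...,2]<b)&(D<.035);Q=S[k];print('pin',k.sum(),Q.min(0).round(4),Q.max(0).round(4))
k=(D<.035)&(S[...,2]<.26)&(S[...,2]>.13);print('tip z',np.sort(S[k][:,2])[:4], 'collar z', [ (round(a,3),int(((S[...,2]>a)&(S[...,2]<a+.003)&(D<.035)).sum())) for a in np.arange(.21,.245,.003)])
row(.5507,-.3065,.322)
r=lambda k,l:print(l,k.sum(),P[k].mean(0).round(4),[np.round(x,4) for x in cv2.minAreaRect(P[k][:,:2].astype(np.float32))])
reg=(P[...,0]>.655)&(P[...,0]<.80)&(P[...,1]>.15)&(P[...,1]<.35)
r(reg&(Z>.05)&(Z<.062)&(P[...,0]<.76),'cell top');r(reg&(Z>.056)&(Z<.075)&(P[...,0]>.76),'plate')
"
```

```text
row [-0.0372 -0.5195  0.0017] [ 0.04 -0.    0.05] | at [0.5757 0.2138 0.3241] t 9.1 F [ 0.3 -0.6 -1.4] op 0.29 q [ 0.16  0.25  1.48  0.    1.41 -1.29]
pin 70 [0.5766 0.2084 0.1431] [0.5849 0.219  0.1798]
pin 71 [0.5756 0.2088 0.1801] [0.5852 0.2198 0.2147]
tip z [0.14310465 0.14342274 0.14364524 0.143737  ] collar z [(np.float64(0.21), 6), (np.float64(0.213), 6), (np.float64(0.216), 7), (np.float64(0.219), 3), (np.float64(0.222), 7), (np.float64(0.225), 0), (np.float64(0.228), 0), (np.float64(0.231), 22), (np.float64(0.234), 23), (np.float64(0.237), 57), (np.float64(0.24), 16), (np.float64(0.243), 15)]
row [-0.0358 -0.52    0.0035] [0.13 0.32 0.05] | at [0.5771 0.214  0.3265] t 9.2 F [ 0.5  0.2 -1.8] op 0.285 q [ 0.16  0.25  1.48  0.    1.41 -1.29]
cell top 178 [0.7079 0.249  0.0564] [array([0.7086, 0.2503]), array([0.0448, 0.0357]), np.float64(83.2164)]
plate 70 [0.7667 0.2433 0.0632] [array([0.7673, 0.2451]), array([0.068 , 0.0081]), np.float64(83.5651)]
```

Request:
{"op": "arm_command", "data": {"series": [[-0.002, -0.03, 0, 0, 0, 0, 0.01], [-0.005, -0.068, 0, 0, 0, 0, 0.01], [-0.008, -0.106, 0, 0, 0, 0, 0.01], [-0.01, -0.144, 0, 0, 0, 0, 0.01], [-0.0125, -0.182, 0, 0, 0, 0, 0.01]]}}

```text
time_s: 9.7
eef_pos: [0.5656, 0.0302, 0.321]
eef_rot: [-0.001, 0.06, 0.998, 0.0]
wrist_force: [0.9, 0.0, -1.8]
opening: 0.287
```

Request:
{"op": "arm_command", "data": {"series": [[-0.003, -0.038, 0, 0, 0, 0, 0.01], [-0.005, -0.076, 0, 0, 0, 0, 0.01], [-0.008, -0.114, 0, 0, 0, 0, 0.01], [-0.01, -0.152, 0, 0, 0, 0, 0.01], [-0.013, -0.19, 0, 0, 0, 0, 0.01]]}}

```text
time_s: 10.2
eef_pos: [0.5559, -0.1599, 0.321]
eef_rot: [-0.001, 0.06, 0.998, 0.001]
wrist_force: [0.8, -0.2, -1.4]
opening: 0.286
```

Request:
{"op": "arm_command", "data": {"series": [[-0.003, -0.038, 0, 0, 0, 0, 0.01], [-0.005, -0.076, 0, 0, 0, 0, 0.01], [-0.007, -0.11, 0, 0, 0, 0, 0.01], [-0.009, -0.135, 0, 0, 0, 0, 0.01], [-0.0105, -0.147, 0, 0, 0, 0, 0.01]]}}

```text
time_s: 10.7
eef_pos: [0.5487, -0.3079, 0.3208]
eef_rot: [-0.001, 0.061, 0.998, 0.001]
wrist_force: [0.1, 1.0, -2.0]
opening: 0.292
```

```bash
python3 -c "
from h import *
row(.5507,-.3065,.25)
snap('top')
row(.5507,-.3065,.25)
p,d,m=snap('wrist');q,e,s=snap('scene');row(.5507,-.3065,.25)
S=cloud(s,e);D=np.hypot(S[...,0]-.5505,S[...,1]+.3065)
for a,b in[(.14,.18),(.18,.215)]:
  k=(S[...,2]>a)&(S[...,2]<b)&(D<.03);Q=S[k];print('pin',k.sum(),Q.min(0).round(4),Q.max(0).round(4))
k=(S[...,2]>.1)&(S[...,2]<.12)&(D<.05);print('tines',cv2.minAreaRect(S[k][:,:2].astype(np.float32)))
P=cloud(m,d);D=np.hypot(P[...,0]-.5505,P[...,1]+.3065)
for a,b in[(.14,.18),(.18,.215)]:
  k=(P[...,2]>a)&(P[...,2]<b)&(D<.03);Q=P[k];print('pinW',k.sum(),Q.min(0).round(4),Q.max(0).round(4))
k=(P[...,2]>.104)&(P[...,2]<.118)&(D<.05);print('tinesW',k.sum(),cv2.minAreaRect(P[k][:,:2].astype(np.float32)))
cv2.imwrite('pics/g7.png',np.hstack([cv2.resize(p[110:240,190:320,::-1],None,fx=2.5,fy=2.5,interpolation=cv2.INTER_CUBIC),cv2.resize(q[150:258,70:180,::-1],None,fx=3,fy=3,interpolation=cv2.INTER_CUBIC)[:325]]))
"
```

```text
row [-0.002   0.0016  0.0708] [ 0.07 -0.13 -0.09] | at [ 0.5487 -0.3079  0.3208] t 10.7 F [ 0.1  1.  -2. ] op 0.292 q [-0.7   0.29  1.44 -0.    1.41 -2.15]
row [-0.0018  0.0023  0.071 ] [ 0.03 -0.1  -0.11] | at [ 0.5488 -0.3087  0.321 ] t 10.75 F [-1.2 -1.4 -2. ] op 0.287 q [-0.7   0.29  1.44 -0.    1.41 -2.15]
row [-0.0015 -0.0008  0.0716] [ 0.1  -0.09 -0.  ] | at [ 0.5494 -0.3057  0.3216] t 10.85 F [ 0.5 -0.  -1.4] op 0.29 q [-0.7   0.29  1.44  0.    1.41 -2.15]
pin 88 [ 0.5466 -0.3107  0.1401] [ 0.5553 -0.3011  0.1793]
pin 80 [ 0.5463 -0.311   0.1804] [ 0.5562 -0.3013  0.2144]
tines ((0.5558630228042603, -0.30875417590141296), (0.03522123023867607, 0.07074698060750961), 85.24564361572266)
pinW 135 [ 0.5435 -0.3132  0.1403] [ 0.5483 -0.304   0.1799]
pinW 5 [ 0.5438 -0.3097  0.1802] [ 0.5448 -0.3064  0.1826]
tinesW 685 ((0.5476996898651123, -0.3086678683757782), (0.03381815180182457, 0.05290527641773224), 84.723876953125)Traceback (most recent call last):
  File "<string>", line 15, in <module>
    cv2.imwrite('pics/g7.png',np.hstack([cv2.resize(p[110:240,190:320,::-1],None,fx=2.5,fy=2.5,interpolation=cv2.INTER_CUBIC),cv2.resize(q[150:258,70:180,::-1],None,fx=3,fy=3,interpolation=cv2.INTER_CUBIC)[:325]]))
                              ~~~~~~~~~^^^^^^^^^^^^^^^^^^^^^^^^^^^^^^^^^^^^^^^^^^^^^^^^^^^^^^^^^^^^^^^^^^^^^^^^^^^^^^^^^^^^^^^^^^^^^^^^^^^^^^^^^^^^^^^^^^^^^^^^^^^^^^^^^^^^^^^^^^^^^^^^^^^^^^^^^^^^^^^^^^^^^^^^^^^^^^
    return _nx.concatenate(arrs, 1, dtype=dtype, casting=casting)
           ~~~~~~~~~~~~~~~^^^^^^^^^^^^^^^^^^^^^^^^^^^^^^^^^^^^^^^
ValueError: all the input array dimensions except for the concatenation axis must match exactly, but along dimension 0, the array at index 0 has size 325 and the array at index 1 has size 324
```

Request:
{"op": "arm_command", "data": {"series": [[-0.0015, 0, 0.003, 0, 0, 0, 0.01], [-0.0015, 0, 0.006, 0, 0, 0, 0.01], [-0.0015, 0, 0.008, 0, 0, 0, 0.01], [-0.0015, 0, 0.008, 0, 0, 0, 0.01], [-0.0015, 0, 0.008, 0, 0, 0, 0.01]]}}

```text
time_s: 11.35
eef_pos: [0.5512, -0.3058, 0.3149]
eef_rot: [-0.0, 0.06, 0.998, 0.0]
wrist_force: [0.0, 0.5, -1.2]
opening: 0.286
```

```bash
python3 -c "
from h import *
row(.5507,-.307,.2074)
p,d,m=snap('wrist');q,e,s=snap('scene');row(.5507,-.307,.2074)
cv2.imwrite('pics/g7.png',np.hstack([cv2.resize(p[110:240,190:320,::-1],(325,325),interpolation=cv2.INTER_CUBIC),cv2.resize(q[150:260,70:180,::-1],(325,325),interpolation=cv2.INTER_CUBIC)]))
"
```

```text
row [ 0.0004 -0.0012  0.1075] [ 0.   -0.    0.07] | at [ 0.5512 -0.3058  0.3149] t 11.35 F [ 0.   0.5 -1.2] op 0.286 q [-0.69  0.29  1.45  0.    1.4  -2.15]
row [ 0.0004 -0.0009  0.1077] [-0.01  0.02  0.05] | at [ 0.5512 -0.3061  0.3151] t 11.45 F [-0.2 -0.1 -1.2] op 0.292 q [-0.69  0.29  1.45 -0.    1.4  -2.15]
```

View pics/g7.png

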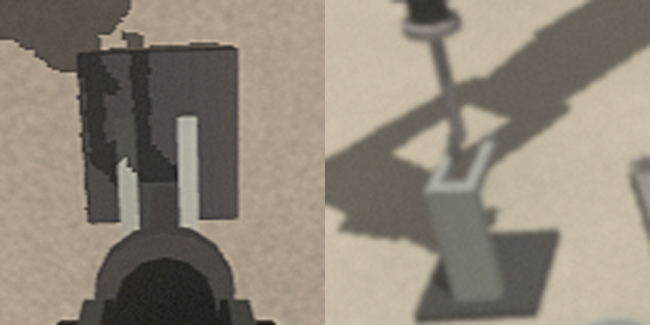

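The shank is centred between the tines. Lowering it.

Request:
{"op": "arm_command", "data": {"series": [[0, -0.001, 0.01, 0, 0, 0, 0.01], [0, -0.001, 0.03, 0, 0, 0, 0.01], [0, -0.001, 0.055, 0, 0, 0, 0.01], [0, -0.001, 0.08, 0, 0, 0, 0.01], [0, -0.001, 0.098, 0, 0, 0, 0.01]]}}

```text
time_s: 11.95
eef_pos: [0.5502, -0.3068, 0.2142]
eef_rot: [-0.001, 0.06, 0.998, 0.001]
wrist_force: [0.6, -0.7, -1.8]
opening: 0.289
```

Request:
{"op": "arm_command", "data": {"series": [[0, 0, 0.002, 0, 0, 0, 0.01], [0, 0, 0.004, 0, 0, 0, 0.01], [0, 0, 0.006, 0, 0, 0, 0.01], [0, 0, 0.008, 0, 0, 0, 0.01], [0, 0, 0.008, 0, 0, 0, 0.01]]}}

```text
time_s: 12.45
eef_pos: [0.5512, -0.3074, 0.2095]
eef_rot: [0.0, 0.06, 0.998, -0.0]
wrist_force: [0.7, 0.7, -2.2]
opening: 0.285
```

```bash
python3 -c "
from h import *
row(.5507,-.307,.2074)"
```

```text
row [0.0005 0.0004 0.0021] [-0.03  0.05  0.04] | at [ 0.5512 -0.3074  0.2095] t 12.45 F [ 0.7  0.7 -2.2] op 0.285 q [-0.7   0.4   1.54  0.    1.21 -2.15]
```

Not in contact yet, so I'll go down in small steps.

Request:
{"op": "arm_command", "data": {"series": [[0, 0, 0.001, 0, 0, 0, 0.01], [0, 0, 0.002, 0, 0, 0, 0.01], [0, 0, 0.003, 0, 0, 0, 0.01], [0, 0, 0.004, 0, 0, 0, 0.01], [0, 0, 0.004, 0, 0, 0, 0.01]]}}

```text
time_s: 12.95
eef_pos: [0.5514, -0.3075, 0.2074]
eef_rot: [0.001, 0.06, 0.998, -0.001]
wrist_force: [-4.9, 3.6, 10.9]
opening: 0.286
```

```bash
python3 -c "
from h import *
row(.5507,-.307,.2074)
s=camera_model('scene');q,e=camera('scene');S=cloud(s,e);D=np.hypot(S[...,0]-.5505,S[...,1]+.3065)
k=(D<.021)&(S[...,2]>.1)&(S[...,2]<.14);print([(round(a,3),int(((S[...,2]>a)&(S[...,2]<a+.003)&(D<.021)).sum())) for a in np.arange(.1,.14,.003)])"
```

```text
row [ 0.0007  0.0004 -0.    ] [-0.05  0.07  0.05] | at [ 0.5514 -0.3075  0.2074] t 12.95 F [-4.9  3.6 10.9] op 0.286 q [-0.7   0.4   1.54 -0.    1.2  -2.15]
[(np.float64(0.1), 11), (np.float64(0.103), 9), (np.float64(0.106), 6), (np.float64(0.109), 13), (np.float64(0.112), 24), (np.float64(0.115), 56), (np.float64(0.118), 24), (np.float64(0.121), 16), (np.float64(0.124), 16), (np.float64(0.127), 18), (np.float64(0.13), 12), (np.float64(0.133), 16), (np.float64(0.136), 18), (np.float64(0.139), 23)]
```

The collar seated at the same TCP height as at pickup (0.2074). I'll relieve the force a little, then open.

Request:
{"op": "arm_command", "data": {"series": [[0, 0, -0.001, 0, 0, 0, 0.01], [0, 0, -0.002, 0, 0, 0, 0.01], [0, 0, -0.002, 0, 0, 0, 0.02], [0, 0, -0.002, 0, 0, 0, 0.03], [0, 0, -0.002, 0, 0, 0, 0.04]]}}

```text
time_s: 13.5
eef_pos: [0.5509, -0.3072, 0.2065]
eef_rot: [-0.0, 0.06, 0.998, 0.0]
wrist_force: [0.8, -0.1, -0.4]
opening: 0.462
```

Request:
{"op": "arm_command", "data": {"series": [[0, 0, 0, 0, 0, 0, 0.06], [0, 0, 0, 0, 0, 0, 0.08], [0, 0, 0, 0, 0, 0, 0.0854], [0, 0, 0, 0, 0, 0, 0.0854], [0, 0, 0, 0, 0, 0, 0.0854]]}}

```text
time_s: 14.0
eef_pos: [0.551, -0.3072, 0.2069]
eef_rot: [-0.0, 0.06, 0.998, 0.0]
wrist_force: [0.3, -0.8, -0.5]
opening: 1.0
```

Request:
{"op": "arm_command", "data": {"series": [[0, 0, -0.01, 0, 0, 0, 0.0854], [0, 0, -0.03, 0, 0, 0, 0.0854], [0, 0, -0.055, 0, 0, 0, 0.0854], [0, 0, -0.08, 0, 0, 0, 0.0854], [0, 0, -0.1, 0, 0, 0, 0.0854]]}}

```text
time_s: 14.5
eef_pos: [0.5513, -0.3075, 0.3096]
eef_rot: [0.001, 0.06, 0.998, -0.001]
wrist_force: [-0.7, -0.6, 1.3]
opening: 0.999
```

```bash
python3 -c "
from h import *
row(.71,.248,.30)
p,d,m=snap('wrist');P=cloud(m,d);q,e,s=snap('scene')
k=(P[...,2]>.165)&(P[...,2]<.18)&(P[...,0]<.6);print('pin top',k.sum(),P[k].mean(0),cv2.minAreaRect(P[k][:,:2].astype(np.float32)))
t,f,n=snap('top')
cv2.imwrite('pics/g8.png',np.hstack([cv2.resize(p[110:270,190:350,::-1],(400,400),interpolation=cv2.INTER_CUBIC),cv2.resize(q[160:270,70:180,::-1],(400,400),interpolation=cv2.INTER_CUBIC)]))
P=cloud(n,f);Z=P[...,2];np.savez('t8.npz',p=t,d=f)
r=lambda k,l:print(l,k.sum(),P[k].mean(0).round(4),[np.round(x,4) for x in cv2.minAreaRect(P[k][:,:2].astype(np.float32))])
reg=(P[...,0]>.655)&(P[...,0]<.80)&(P[...,1]>.15)&(P[...,1]<.35)
r(reg&(Z>.052)&(Z<.062)&(P[...,0]<.758),'cell top');r(reg&(Z>.056)&(Z<.075)&(P[...,0]>.758),'plate')
r((abs(Z-.08)<.008)&(P[...,0]<.68)&(P[...,1]>.1)&(P[...,1]<.4)&(P[...,0]>.3),'logger')
"
```

```text
row [-0.0912  0.5705  0.009 ] [-0.07  0.11  0.04] | at [ 0.5513 -0.3075  0.3096] t 14.5 F [-0.7 -0.6  1.3] op 0.999 q [-0.7   0.3   1.45 -0.    1.39 -2.15]
pin top 737 [ 0.5503315  -0.30733908  0.17147589] ((0.5511302947998047, -0.3076132833957672), (0.024959176778793335, 0.024964839220046997), 47.77946853637695)
cell top 286 [0.7102 0.266  0.0569] [array([0.7106, 0.2664]), array([0.0779, 0.0342]), np.float64(82.9014)]
plate 100 [0.7685 0.259  0.0632] [array([0.7691, 0.26  ]), array([0.0971, 0.007 ]), np.float64(83.679)]
logger 5588 [0.5182 0.2697 0.0791] [array([0.5214, 0.2696]), array([0.1612, 0.2605]), np.float64(83.0957)]
```

View pics/g8.png

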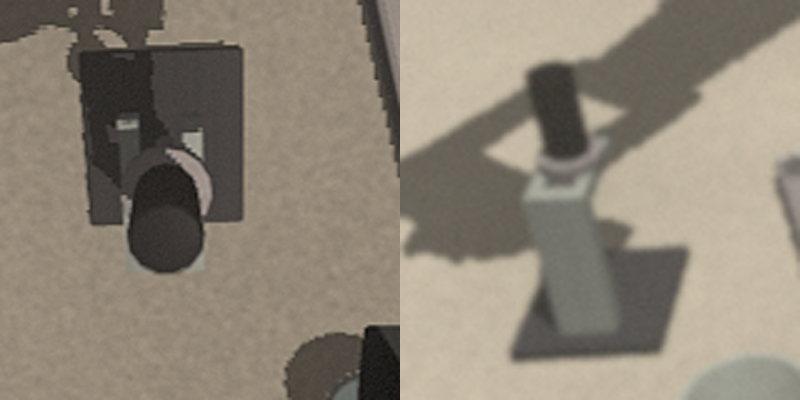

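The pin hangs upright on its collar, top at (0.551,-0.308,0.1715). The cell's top rectangle is 78×34 mm centred at (0.7106,0.2664), and its long side lies across the tray. That differs from the text, so the jaws must close along the logger's x. I'm turning the tool 90° on the way over.

Request:
{"op": "arm_command", "data": {"series": [[-0.006, 0.039, 0, 0, 0, 6, 0.07], [-0.012, 0.078, 0, 0, 0, 12, 0.055], [-0.018, 0.117, 0, 0, 0, 18, 0.055], [-0.024, 0.156, 0, 0, 0, 24, 0.055], [-0.03, 0.195, 0, 0, 0, 30, 0.055]]}}

```text
time_s: 15.15
eef_pos: [0.6036, -0.1155, 0.3053]
eef_rot: [-0.001, 0.318, 0.948, 0.0]
wrist_force: [0.8, -0.2, 0.1]
opening: 0.645
```

```bash
python3 -c "
from h import *
row(.7106,.2664,.28,-6.9)
row(.7106,.2664,.28,173.1)"
```

```text
row [0.1452 0.3691 0.0254] [-0.1  -0.1  59.77] | at [ 0.6036 -0.1155  0.3053] t 15.15 F [ 0.8 -0.2  0.1] op 0.645 q [-0.38  0.27  1.5   0.    1.38 -1.3 ]
row [0.1452 0.3691 0.0254] [-0.1  -0.1  59.77] | at [ 0.6036 -0.1155  0.3053] t 15.15 F [ 0.8 -0.2  0.1] op 0.645 q [-0.38  0.27  1.5   0.    1.38 -1.3 ]
```

Request:
{"op": "arm_command", "data": {"series": [[0.015, 0.037, 0, 0, 0, 6, 0.055], [0.029, 0.074, 0, 0, 0, 12, 0.055], [0.044, 0.111, 0, 0, 0, 18, 0.055], [0.058, 0.148, 0, 0, 0, 24, 0.055], [0.073, 0.185, 0, 0, 0, 30, 0.055]]}}

```text
time_s: 15.65
eef_pos: [0.6563, 0.0762, 0.3052]
eef_rot: [-0.001, 0.553, 0.833, -0.001]
wrist_force: [0.1, 0.1, 0.2]
opening: 0.644
```

```bash
python3 -c "
from h import *
row(.7106,.2664,.28,-6.9)"
```

```text
row [0.1541 0.1241 0.025 ] [-0.14 -0.03 29.79] | at [0.6563 0.0762 0.3052] t 15.65 F [0.1 0.1 0.2] op 0.644 q [-0.06  0.37  1.37 -0.    1.4  -0.46]
```

Request:
{"op": "arm_command", "data": {"series": [[0.032, 0.026, 0, 0, 0, 6, 0.055], [0.065, 0.052, 0, 0, 0, 12, 0.055], [0.098, 0.079, 0, 0, 0, 18, 0.055], [0.13, 0.105, 0.01, 0, 0, 24, 0.055], [0.154, 0.124, 0.025, 0, 0, 29.8, 0.055]]}}

```text
time_s: 16.15
eef_pos: [0.7102, 0.2676, 0.2809]
eef_rot: [-0.0, 0.748, 0.664, 0.0]
wrist_force: [0.8, -0.4, 0.5]
opening: 0.638
```

Request:
{"op": "arm_command", "data": {"series": [[0, 0, 0.01, 0, 0, 0, 0.055], [0, 0, 0.02, 0, 0, 0, 0.055], [0, 0, 0.03, 0, 0, 0, 0.055], [0, 0, 0.03, 0, 0, 0, 0.055], [0, 0, 0.03, 0, 0, 0, 0.055]]}}

```text
time_s: 16.65
eef_pos: [0.7103, 0.2636, 0.252]
eef_rot: [0.0, 0.747, 0.664, -0.0]
wrist_force: [-0.5, 0.8, 0.2]
opening: 0.645
```

```bash
python3 -c "
from h import *
row(.7106,.2664,.16,-6.9)
p,d,m=snap('wrist','w9.png');row(.7106,.2664,.16,-6.9)
P=cloud(m,d);Z=P[...,2];np.savez('w9.npz',p=p,d=d,P=P)
r=lambda k,l:print(l,k.sum(),P[k].mean(0).round(4),[np.round(x,4) for x in cv2.minAreaRect(P[k][:,:2].astype(np.float32))] if k.sum()>3 else '')
reg=(P[...,0]>.655)&(P[...,0]<.80)&(P[...,1]>.18)&(P[...,1]<.35)
r(reg&(Z>.05)&(Z<.062)&(P[...,0]<.75),'cell');r(reg&(Z>.054)&(Z<.061)&(P[...,0]<.75),'lid');r(reg&(Z>.056)&(Z<.075)&(P[...,0]>.755),'plate');r(reg&(Z>.021)&(Z<.03)&(P[...,0]<.755),'ribs');r(reg&(abs(Z-.08)<.008),'log')
"
```

```text
row [ 0.0028 -0.      0.092 ] [-0.01  0.01  0.17] | at [0.7103 0.2636 0.252 ] t 16.65 F [-0.5  0.8  0.2] op 0.645 q [ 0.2   0.62  1.12 -0.    1.4   0.32]
row [ 0.0025 -0.0003  0.0927] [ 0.06 -0.02  0.17] | at [0.7106 0.2639 0.2527] t 16.7 F [ 0.9 -0.4  0. ] op 0.65 q [ 0.2   0.62  1.12 -0.    1.4   0.32]
cell 2363 [0.712  0.2697 0.0562] [array([0.706, 0.285]), array([0.0638, 0.1246]), np.float64(19.4926)]
lid 2072 [0.7123 0.269  0.057 ] [array([0.7048, 0.2866]), array([0.06  , 0.1221]), np.float64(20.7893)]
plate 718 [0.7707 0.2626 0.0637] [array([0.771 , 0.2595]), array([0.0971, 0.0064]), np.float64(83.1451)]
ribs 191 [0.6799 0.2782 0.0244] [array([0.7059, 0.2844]), array([0.0878, 0.1071]), np.float64(6.6699)]
log 275 [0.6573 0.3136 0.0776] [array([0.6558, 0.308 ]), array([0.0501, 0.0058]), np.float64(84.6407)]
```

View pics/w9.png

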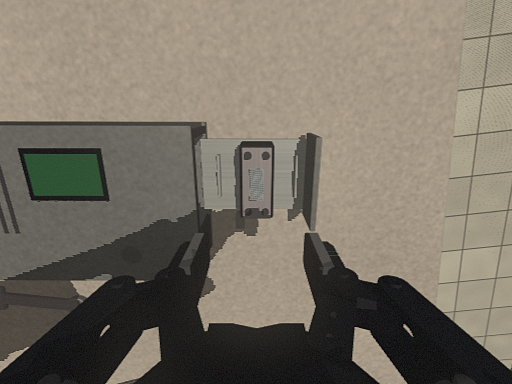

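The wrist view confirms it: the cell stands crosswise (u 240–273, v 142–218), with ribs at u 218 and 296 clear of it, the front plate at u 312 and the housing front at u 205. Jaws opened to 55 mm fit, so I'm descending.

Request:
{"op": "arm_command", "data": {"series": [[0.003, 0, 0.02, 0, 0, 0, 0.055], [0.003, 0, 0.045, 0, 0, 0, 0.055], [0.003, 0, 0.07, 0, 0, 0, 0.055], [0.003, 0, 0.09, 0, 0, 0, 0.055], [0.003, 0, 0.1, 0, 0, 0, 0.055]]}}

```text
time_s: 17.2
eef_pos: [0.71, 0.2672, 0.1505]
eef_rot: [-0.0, 0.747, 0.665, -0.001]
wrist_force: [1.0, -0.6, -0.5]
opening: 0.643
```

```bash
python3 -c "
from h import *
row(.7112,.267,.104,-6.9)
p,d,m=snap('wrist');row(.7112,.267,.104,-6.9)
P=cloud(m,d);Z=P[...,2]
k=(abs(P[...,0]-.711)<.03)&(abs(P[...,1]-.267)<.055)&(Z>.05)&(Z<.062)
n,l,s,c=cv2.connectedComponentsWithStats(k.astype(np.uint8));i=1+s[1:,4].argmax();k=l==i
print(k.sum(),P[k].mean(0),cv2.minAreaRect(P[k][:,:2].astype(np.float32)))
cv2.imwrite('pics/g10.png',p[:,:,::-1])"
```

```text
row [-0.0001  0.0013  0.0465] [-0.09  0.03  0.21] | at [0.71   0.2672 0.1505] t 17.2 F [ 1.  -0.6 -0.5] op 0.643 q [ 0.2   0.72  1.17 -0.    1.25  0.32]
row [0.0001 0.0018 0.0453] [-0.17  0.06  0.21] | at [0.7096 0.2672 0.1493] t 17.25 F [-0.9 -0.2 -2.3] op 0.644 q [ 0.2   0.72  1.17 -0.    1.25  0.32]
5252 [0.71258631 0.2701797  0.05624412] ((0.7122184634208679, 0.26681339740753174), (0.07892827689647675, 0.035371094942092896), 83.12325286865234)
```

View pics/g10.png

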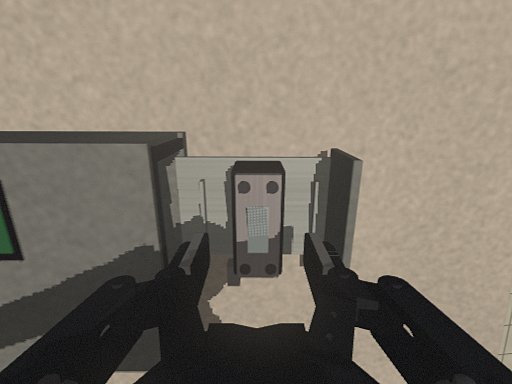

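The cell is between the jaws, centre (0.712,0.267). Final descent, then close.

Request:
{"op": "arm_command", "data": {"series": [[0, 0.001, 0.01, 0, 0, 0, 0.055], [0, 0.0015, 0.02, 0, 0, 0, 0.055], [0, 0.0015, 0.03, 0, 0, 0, 0.055], [0, 0.0015, 0.04, 0, 0, 0, 0.055], [0, 0.0015, 0.045, 0, 0, 0, 0.055]]}}

```text
time_s: 17.75
eef_pos: [0.7114, 0.2676, 0.1053]
eef_rot: [-0.0, 0.747, 0.665, -0.001]
wrist_force: [-0.2, 1.0, 0.3]
opening: 0.648
```

Request:
{"op": "arm_command", "data": {"series": [[0, 0, 0, 0, 0, 0, 0.05], [0, 0, 0, 0, 0, 0, 0.04], [0, 0, 0, 0, 0, 0, 0.03], [0, 0, 0, 0, 0, 0, 0.02], [0, 0, 0, 0, 0, 0, 0.02]]}}

```text
time_s: 18.25
eef_pos: [0.7123, 0.2678, 0.1076]
eef_rot: [0.0, 0.747, 0.665, 0.001]
wrist_force: [0.6, 0.1, 1.6]
opening: 0.406
```

```bash
python3 -c "
from h import *
row(.7112,.267,.104,-6.9)"
```

```text
row [-0.001  -0.001   0.0036] [ 0.06 -0.02  0.24] | at [0.7123 0.2678 0.1076] t 18.25 F [0.6 0.1 1.6] op 0.406 q [0.2  0.78 1.18 0.   1.18 0.32]
```

Gripped at about 35 mm opening, which fits the 36 mm block. Lifting.

Request:
{"op": "arm_command", "data": {"series": [[0, 0, -0.008, 0, 0, 0, 0.02], [0, 0, -0.03, 0, 0, 0, 0.02], [0, 0, -0.055, 0, 0, 0, 0.02], [0, 0, -0.085, 0, 0, 0, 0.02], [0, 0, -0.11, 0, 0, 0, 0.02]]}}

```text
time_s: 18.75
eef_pos: [0.7119, 0.2677, 0.2185]
eef_rot: [0.0, 0.747, 0.665, 0.0]
wrist_force: [0.7, -0.2, -2.4]
opening: 0.404
```

```bash
python3 -c "
from h import *
row(.501,-.118,.215,11.6)"
```

```text
row [-0.4076 -0.1647  0.0035] [  0.02  -0.   -18.26] | at [0.7119 0.2677 0.2185] t 18.75 F [ 0.7 -0.2 -2.4] op 0.404 q [ 0.2   0.66  1.13 -0.    1.35  0.32]
```

Request:
{"op": "arm_command", "data": {"series": [[-0.02, -0.008, 0, 0, 0, -4, 0.02], [-0.05, -0.02, 0, 0, 0, -8, 0.02], [-0.08, -0.032, 0, 0, 0, -12, 0.02], [-0.11, -0.045, 0, 0, 0, -16, 0.02], [-0.14, -0.057, 0, 0, 0, -18.3, 0.02]]}}

```text
time_s: 19.25
eef_pos: [0.638, 0.1342, 0.2169]
eef_rot: [-0.0, 0.631, 0.776, -0.0]
wrist_force: [0.4, -1.1, -2.6]
opening: 0.405
```

```bash
python3 -c "
from h import *
row(.501,-.118,.215,11.6)"
```

```text
row [-0.2189 -0.1857  0.0021] [-0.03  0.    0.19] | at [0.638  0.1342 0.2169] t 19.25 F [ 0.4 -1.1 -2.6] op 0.405 q [ 0.03  0.43  1.47 -0.    1.24 -0.18]
```

Request:
{"op": "arm_command", "data": {"series": [[-0.026, -0.022, 0, 0, 0, 0, 0.02], [-0.052, -0.044, 0, 0, 0, 0, 0.02], [-0.078, -0.066, 0, 0, 0, 0, 0.02], [-0.104, -0.088, 0, 0, 0, 0, 0.02], [-0.13, -0.11, 0, 0, 0, 0, 0.02]]}}

```text
time_s: 19.75
eef_pos: [0.5566, -0.0153, 0.2172]
eef_rot: [0.0, 0.632, 0.775, -0.0]
wrist_force: [0.1, -1.4, -3.1]
opening: 0.401
```

Request:
{"op": "arm_command", "data": {"series": [[-0.025, -0.021, 0, 0, 0, 0, 0.02], [-0.05, -0.043, 0, 0, 0, 0, 0.02], [-0.072, -0.061, 0, 0, 0, 0, 0.02], [-0.085, -0.072, 0.02, 0, 0, 0, 0.02], [-0.089, -0.0755, 0.04, 0, 0, 0, 0.02]]}}

```text
time_s: 20.25
eef_pos: [0.5013, -0.1185, 0.1776]
eef_rot: [0.001, 0.633, 0.774, 0.0]
wrist_force: [1.2, 0.7, -3.2]
opening: 0.405
```

```bash
python3 -c "
from h import *
snap('top');row(.501,-.118,.0936,11.6)
q,e,s=snap('scene');row(.501,-.118,.0936,11.6)
p,d,m=snap('wrist')
S=cloud(s,e);o=ctrl.get_obs()['eef_pos'];k=(np.hypot(S[...,0]-o[0],S[...,1]-o[1])<.05)&(S[...,2]>.04)&(S[...,2]<.12);print('lowest z of cell',np.percentile(S[k][:,2],[1,5]),'pred',o[2]-.0896)
cv2.imwrite('pics/g11.png',np.hstack([p[:,:,::-1][::2,::2],cv2.resize(q[128:256,150:320,::-1],(255,192),interpolation=cv2.INTER_CUBIC)]))"
```

```text
row [-0.001  0.002  0.08 ] [-0.21 -0.12 -0.08] | at [ 0.4991 -0.1175  0.1737] t 20.3 F [-2.3  0.3 -5.8] op 0.407 q [-0.46  0.21  1.87 -0.    1.07 -0.66]
row [-0.0019  0.0017  0.0811] [-0.25 -0.18 -0.07] | at [ 0.4994 -0.1167  0.1747] t 20.35 F [-0.4  0.  -3.1] op 0.404 q [-0.46  0.21  1.86 -0.    1.08 -0.66]
lowest z of cell [0.08495423 0.08657713] pred 0.08650925050431736
```

The viewer limit is reached, so I go on with numbers. The cell's underside measures where predicted (0.0865). Lowering.

Request:
{"op": "arm_command", "data": {"series": [[-0.001, 0.001, 0.012, 0, 0, 0, 0.02], [-0.001, 0.001, 0.03, 0, 0, 0, 0.02], [-0.001, 0.001, 0.05, 0, 0, 0, 0.02], [-0.001, 0.001, 0.065, 0, 0, 0, 0.02], [-0.001, 0.001, 0.073, 0, 0, 0, 0.02]]}}

```text
time_s: 20.9
eef_pos: [0.5029, -0.1167, 0.1029]
eef_rot: [-0.0, 0.631, 0.775, -0.0]
wrist_force: [-0.3, -0.5, -2.6]
opening: 0.407
```

Request:
{"op": "arm_command", "data": {"series": [[0, 0, 0, 0, 0, 0, 0.02], [0, 0, 0.001, 0, 0, 0, 0.02], [0, 0, 0.002, 0, 0, 0, 0.02], [0, 0, 0.003, 0, 0, 0, 0.02], [0, 0, 0.003, 0, 0, 0, 0.02]]}}

```text
time_s: 21.4
eef_pos: [0.503, -0.1175, 0.1013]
eef_rot: [0.0, 0.632, 0.775, 0.0]
wrist_force: [0.9, 0.2, -3.0]
opening: 0.406
```

```bash
python3 -c "
from h import *
row(.501,-.118,.0936,11.6)"
```

```text
row [-0.0001 -0.0021  0.0077] [0.03 0.03 0.04] | at [ 0.503  -0.1175  0.1013] t 21.4 F [ 0.9  0.2 -3. ] op 0.406 q [-0.46  0.34  1.88 -0.    0.92 -0.66]
```

Request:
{"op": "arm_command", "data": {"series": [[0, 0, 0.0015, 0, 0, 0, 0.02], [0, 0, 0.003, 0, 0, 0, 0.02], [0, 0, 0.0045, 0, 0, 0, 0.02], [0, 0, 0.006, 0, 0, 0, 0.02], [0, 0, 0.006, 0, 0, 0, 0.02]]}}

```text
time_s: 21.9
eef_pos: [0.5026, -0.1174, 0.0946]
eef_rot: [-0.0, 0.632, 0.775, -0.0]
wrist_force: [0.0, 0.2, -2.8]
opening: 0.407
```

```bash
python3 -c "
from h import *
row(.501,-.118,.0936,11.6)"
```

```text
row [-0.0003 -0.0017  0.001 ] [-0.03 -0.02  0.03] | at [ 0.5026 -0.1174  0.0946] t 21.9 F [ 0.   0.2 -2.8] op 0.407 q [-0.46  0.35  1.89 -0.    0.91 -0.66]
```

Still hanging, about 1 mm above the floor. One more small step.

Request:
{"op": "arm_command", "data": {"series": [[0, 0, 0.0007, 0, 0, 0, 0.02], [0, 0, 0.0014, 0, 0, 0, 0.02], [0, 0, 0.002, 0, 0, 0, 0.02], [0, 0, 0.0025, 0, 0, 0, 0.02], [0, 0, 0.0025, 0, 0, 0, 0.02]]}}

```text
time_s: 22.4
eef_pos: [0.5029, -0.1174, 0.0935]
eef_rot: [-0.0, 0.632, 0.775, -0.0]
wrist_force: [-4.6, 1.3, 10.5]
opening: 0.403
```

```bash
python3 -c "
from h import *
row(.501,-.118,.0936,11.6)"
```

```text
row [-0.0002 -0.002  -0.0001] [-0.02 -0.    0.05] | at [ 0.5029 -0.1174  0.0935] t 22.4 F [-4.6  1.3 10.5] op 0.403 q [-0.46  0.35  1.88 -0.    0.91 -0.66]
```

The cell is resting on the floor (contact at 0.0935). Relieve, open gently, rise.

Request:
{"op": "arm_command", "data": {"series": [[0, 0, -0.0005, 0, 0, 0, 0.02], [0, 0, -0.001, 0, 0, 0, 0.02], [0, 0, -0.001, 0, 0, 0, 0.036], [0, 0, -0.001, 0, 0, 0, 0.045], [0, 0, -0.001, 0, 0, 0, 0.06]]}}

```text
time_s: 22.9
eef_pos: [0.5031, -0.1176, 0.0935]
eef_rot: [0.0, 0.632, 0.775, 0.0]
wrist_force: [0.0, -0.1, -0.4]
opening: 0.677
```

Request:
{"op": "arm_command", "data": {"series": [[0, 0, 0, 0, 0, 0, 0.06], [0, 0, 0, 0, 0, 0, 0.06], [0, 0, -0.01, 0, 0, 0, 0.06], [0, 0, -0.03, 0, 0, 0, 0.06], [0, 0, -0.055, 0, 0, 0, 0.06]]}}

```text
time_s: 23.4
eef_pos: [0.5022, -0.1171, 0.1488]
eef_rot: [-0.001, 0.632, 0.775, -0.0]
wrist_force: [0.6, -0.2, -0.5]
opening: 0.708
```

Request:
{"op": "arm_command", "data": {"series": [[0, 0, -0.03, 0, 0, 0, 0.06], [0, 0, -0.06, 0, 0, 0, 0.06], [0, 0, -0.09, 0, 0, 0, 0.06], [0, 0, -0.115, 0, 0, 0, 0.06], [0, 0, -0.13, 0, 0, 0, 0.06]]}}

```text
time_s: 23.9
eef_pos: [0.5034, -0.1177, 0.2818]
eef_rot: [0.002, 0.632, 0.775, 0.0]
wrist_force: [0.6, 0.4, 0.2]
opening: 0.703
```

```bash
python3 - <<'E'
from h import *
row(.501,-.118,.3,11.6)
p,d,m=snap('wrist');P=cloud(m,d);Z=P[...,2]
def big(k,l):
    n,L,s,c=cv2.connectedComponentsWithStats(k.astype(np.uint8));i=1+s[1:,4].argmax();k=L==i
    Q=P[k];A=np.c_[Q[:,:2],np.ones(len(Q))];f=np.linalg.lstsq(A,Q[:,2],rcond=None)[0]
    print(l,k.sum(),Q.mean(0).round(4),[np.round(x,4) for x in cv2.minAreaRect(Q[:,:2].astype(np.float32))],'slope',f[:2].round(3),'rgb',p[k].mean(0).round())
near=np.hypot(P[...,0]-.503,P[...,1]+.117)<.06
big(near&(Z>.037)&(Z<.05),'cell top');big(near&(Z>.0425)&(Z<.05),'lid')
q,e,s=snap('scene');p,d=q,e;P=cloud(s,e);Z=P[...,2]
def r(k,l):
    if k.sum()>5: print(l,k.sum(),P[k].mean(0).round(4),[np.round(x,4) for x in cv2.minAreaRect(P[k][:,:2].astype(np.float32))])
    else: print(l,k.sum())
B=lambda x,y,w:(np.hypot(P[...,0]-x,P[...,1]-y)<w)
r(B(.55,-.307,.025)&(Z>.165)&(Z<.18),'pin top');r(B(.55,-.307,.025)&(Z>.112)&(Z<.122),'collar')
t,f,m=snap('top');p=t;P=cloud(m,f);Z=P[...,2]
r(B(.55,-.307,.025)&(Z>.165)&(Z<.18),'pin top T')
r(B(.767,-.055,.06)&(Z>.1),'jar');r(B(.747,-.2,.06)&(Z>.071)&(Z<.09),'beaker')
r(B(.503,-.117,.06)&(Z>.037)&(Z<.05),'cell T');r(B(.77,.26,.06)&(Z>.056)&(Z<.075),'plate')
E
```

```text
row [ 0.0002 -0.0024 -0.0182] [0.18 0.15 0.04] | at [ 0.5034 -0.1177  0.2818] t 23.9 F [0.6 0.4 0.2] op 0.703 q [-0.46  0.07  1.78 -0.    1.29 -0.66]
cell top 1622 [ 0.5047 -0.1168  0.0428] [array([ 0.5048, -0.1181]), array([0.0347, 0.0771]), np.float64(11.3558)] slope [-0.001 -0.005] rgb [124. 117. 112.]
lid 1127 [ 0.5049 -0.1178  0.0434] [array([ 0.505 , -0.1185]), array([0.0296, 0.0749]), np.float64(11.3669)] slope [0. 0.] rgb [126. 120. 115.]
pin top 99 [ 0.5559 -0.3059  0.1707] [array([ 0.5528, -0.3065]), array([0.0252, 0.0246]), np.float64(25.1091)]
collar 109 [ 0.5611 -0.3042  0.1171] [array([ 0.5565, -0.3053]), array([0.0315, 0.0369]), np.float64(13.683)]
pin top T 48 [ 0.5491 -0.3106  0.1722] [array([ 0.5488, -0.3113]), array([0.0138, 0.0241]), np.float64(65.8795)]
jar 260 [ 0.7669 -0.0549  0.1087] [array([ 0.7674, -0.0548]), array([0.0468, 0.0472]), np.float64(89.0152)]
beaker 145 [ 0.7471 -0.2014  0.0805] [array([ 0.7444, -0.1992]), array([0.0632, 0.0643]), np.float64(2.1323)]
cell T 185 [ 0.4985 -0.1082  0.0434] [array([ 0.5012, -0.1066]), array([0.0352, 0.0544]), np.float64(11.734)]
plate 97 [0.7686 0.2591 0.0633] [array([0.7689, 0.2587]), array([0.0959, 0.0081]), np.float64(82.6812)]
```

The cell lies level in the dish with its lid at 44 mm, which is the 4 mm floor plus the 40 mm cell. The pin is in its fork, the jar and beaker have not moved, and the robot is clear of everything. Handing in.

```bash
python3 -c "
from h import *
print(ctrl.hand_in(), ctrl.get_obs()['time_s'])"
```

```text
the job is handed in; nothing more can be done
the job is handed in; nothing more can be done
```

The job is done and handed in after about 24 s of robot time, well under the 72 s limit. I pushed the pin through the hole until the tray sprang right out. Then I hung the pin back in its fork, lifted the flow cell out and set it down in the dish.

**Last checks:**
- **Cell:** it lies flat in the dish, lid up at about 44 mm with no measurable slope, and within about 4 mm of the dish's centre. It touched the floor before I opened the jaws.
- **Pin:** it stands upright, top at 171.5 mm after release, with its collar on the tines. It seated at the same tool height as at pickup.
- **Tray:** the front plate is still fully out.
- **Jar and beaker:** within 1 mm of their first positions.
- **Forces:** the highest wrist reading was about 12 N.

**Disagreements and gaps:**
- The logger's front faces world +x, not -y as the text says, and the cell lay across the tray rather than along it. I went by the images in both cases.
- The camera readings of the pin's top differed by up to about 5 mm at the end, partly because the arm hid some of the view.
- I did not measure the spanner at the end. The gripper stayed well above it throughout.
- The 12-picture limit was reached before the final placing, so the cell and dish were checked by depth measurements only.

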